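# Unhitch the mould press beam and hold it up

## Robot

A 6-joint arm with a two-finger parallel gripper is mounted at the origin on the work surface. World frame = base frame: x ahead of the robot, y to its left, z up, the work surface at z = 0. Lengths are in m, angles in rad, forces in N, time in s.
With the tool pointing down it reaches from about 0.375 to 0.975 m from the base axis. Payload 3.8 kg.
Tool frame: the origin (TCP) lies midway between the tips of the shut fingers; the grasp point (between the pads) lies 19 mm behind it; z points along the fingers, y is the line along which they close (so a half turn about z gives the same grasp; the last joint's range is limited). The gripper opens to 85 mm and grips with 20 to 120 N. Pads are 22 mm wide; open, the fingers measure 114 mm over their backs; the gripper's body (76 mm by 85 mm) begins 54 mm behind the grasp point. The pads swing forward as they close: fully open they stand 13 mm farther back than shut.
Start: joints at [-1.256, 0.264, 1.604, -0, 1.274, -0.037], TCP at [0.233, -0.634, 0.231] pointing down, gripper open.
Joint ranges: [-2.63, 2.63], [-0.94, 2.18], [0.31, 2.57], [-1.31, 4.45], [0, 2.66], [-2.55, 2.55]. Speed limits (rad/s): [2.57, 2.57, 3.14, 3.14, 3.14, 3.14].

## Interface

Orientations are given as a rotation vector (axis times angle).
In Python, from workcell import bot, read_camera, camera_info, ticket gives the robot as it stands.
- The arm moves only by the tool servo_tool, never from a script. Its argument "targets" is a list of rows, each an object of numbers: "hand": the closure, from -1 (fully open) to 1 (shut); "x", "y", "z": the shift along the tool's x, y, z as a fraction of full scale; "roll": the turn about the tool's z as a fraction of full scale. In form: [{"hand": .., "x": .., "y": .., "z": .., "roll": ..}, ...]. A call has 1 to 10 rows; each row is the pose to reach, as a shift and turn from the pose commanded when the call began, along the tool's axes at that moment, turning the shorter way round; what a row does not reach only later rows make up. Full scale, the value 1, is 50 cm for a shift and 180 degrees for a turn. A row lasts 1/12 s, in which the tool goes at most 41.7 mm and 7.16 degrees, less where a joint would pass 70% of its speed; a pose out of reach is approached as far as the arm can. A call with a number of a shift or a turn outside -1 to 1 is refused whole. A call with a gripper value outside its range is refused whole. The fingers move at their own pace and stop on an object; "grip_force" is the grip in N (left out, the last holds). Time passes only in rows, so rows that repeat a pose let the fingers close. It gives the time, the measured TCP pose, the force, the opening and the grip force at its end, in the units of the state.
- bot.read_state(): the state, without advancing time (a new reading comes with each control period).
- read_camera(name): name is "scene" or "side" or "wrist"; returns the picture (420x560x3 uint8, red, green, blue); there is no depth.
- camera_info(name): a dict with "fx", "fy", "cx", "cy" (pixels), "eye" and "orientation" of the camera in the world; the wrist camera has in their place "T_tool_cam" (4x4, takes a point from camera to tool coordinates, whose origin is the TCP and whose axes are the flange's). Camera axes: x right, y down, z forward; pixel columns grow to the right and rows downward; lengths in m; the calibration is good to about 2 mm. A picture is of the moment at which its call begins: read the wrist's pose just before it. camera_info takes no time and is no camera call.
- ticket.finish_job(): hands the job in; it is judged then, once.
The state is a dict: "time": time; "q": joint angles; "joint_vel": joint speeds; "joint_torque": joint torques, N m; "tool_pos": TCP position; "tcp_rot": TCP orientation; "wrist_force": force on the tool from outside, world axes, zero at the start; "torque": the same for the moment, N m; "width": opening from 0.0 (shut) to 1.0 (fully open); "grip_force": force on a finger pad.
Only numpy, scipy, OpenCV 4.12 (cv2) and the standard library are available. Lean on these libraries where they do the work, as an engineer would, in place of code of your own. Each camera call takes 0.05 s, during which the arm holds its last target. There are 200 camera calls.

## Task

Open the mould press so that the plaster mould can be taken out: pull the red latch handle sideways as far as it goes towards its spring rod, then lift the yellow beam's socket off the ball and hold it raised with about 10 cm between socket and ball. Finish holding the beam up like this with the fingers, keeping still and letting nothing go; leave the mould, the cup, the cone lid and the bottle where they stand.

Things in the scene. Friction and masses are not known exactly. Their poses are not given: they have to be found in the camera images.
- press: Green bench mould press bolted down, bed 130 mm (x) by 430 mm (y), 12 mm thick. Origin: centre of the bed's underside, on the table. Its own z is up; the beam lies along its y (hinge at +y, ball and latch at -y); the latch is pulled towards its own -x (the robot's side, when the press is not turned). All offsets below are in this frame.
- beam_hinge (a point): Point on the beam's hinge axis, fixed to the press at (0, 170, 130) mm. The axis is parallel to the press's x; the beam's free end rises when it swings. The beam turns freely, 0 to 0.9 rad, and falls back when let go.
- ball (a point): Centre of the 40 mm steel ball on its neck and 56 mm wide pedestal, fixed to the press at (0, -150, 100) mm.
- beam: Yellow beam, 28 mm wide, 30 mm high, with a black pressing pad over the mould and at its free end a dark round socket, 55 mm wide, that sits over the ball; about 0.8 kg with the latch, so some 5 N to lift at the socket. Origin on the hinge axis, midway along it; axes as the press's when the beam is down. The latch rides on it.
- socket (a point): Centre of the socket at the beam's free end, 320 mm from the hinge; it coincides with the ball's centre while the beam is down and rises along the arc about the hinge.
- latch_grip (a point): Grip point of the red latch handle: an upright paddle, 14 mm thick along the press's x (pulling direction), 26 mm wide along y, 45 mm high, on an aluminium slide plate whose top is 51 mm above the socket's centre. The point is midway in the paddle, 25 mm above the plate, at (0, -150, 176) mm while closed. Fingers fit on both x faces; the beam can be lifted by the paddle.
- latch (a joint): Travel of the latch from closed, m: 0 closed, grows as the paddle is pulled towards the press's own -x, stop at 0.022. Its spring pushes back with about 4 N closed and 11 N at the stop. Up to 0.010 its fork holds under the ball and the beam cannot rise; from 0.016 on the beam is free. The spring closes it again if the paddle is let go.
- mould: White plaster mould with two dark bands, 90 (x) by 100 (y) by 94 mm high, 0.85 kg, loose on the press's bed under the beam's pad with about 3 mm to spare. Origin: centre of its underside. To be left where it stands.
- cup: White unfired cup, 72 mm across, 62 mm high, on the table on the far side of the press. Origin: centre of its underside. A bystander.
- cone_lid: White cone-shaped lid with a knob, 72 mm across, 63 mm high, on the table on the far side of the press. Origin: centre of its underside. A bystander.
- bottle: Green bottle with a white cap, 58 mm across, 150 mm high, on the table on the far side of the press. Origin: centre of its underside. A bystander.
Things that resemble listed ones, but are neither listed nor needed, are in the scene too. Leave any orange or pink look-alike of the mould alone.

How it is judged:
By the outcome, as a careful person would: the job done as asked, in the order asked, and still so for the second after the job is handed in, while the arm keeps its last pose, push and grip.
It also fails if it takes over 32 s, if anything falls off the work surface, if the arm or the gripper's body presses on something with over 40 N, if the wrist force passes 120 N, or if a joint passes its speed limit or range.

## Working session

There is one attempt and no reset: what is moved stays moved. The work goes in short steps, Python scripts to look and compute and a tool call to move; the robot and the scene stay as the last step left them, time stands still between calls to the robot, and variables do not carry over. Pictures are saved under pics/ and viewed, at most 10 in all, crops included, and the job is handed in when it is done.

Besides the shell and the picture viewer there is one more tool, called as name(argument=value, ...) on one line, values as JSON. servo_tool: Moves the arm, as the interface text tells. Its arguments: {"type":"object","properties":{"targets":{"type":"array"},"grip_force":{"type":"number"}},"required":["targets"]}

```bash
mkdir -p pics
python3 - <<'E'
from workcell import bot, read_camera, camera_info
import cv2, numpy as np
for n in ("scene","side"):
    cv2.imwrite(f"pics/{n}0.png", read_camera(n)[:,:,::-1]); print(n,camera_info(n))
print(camera_info("wrist")); s=bot.read_state(); print(s["time"],s["tool_pos"],s["tcp_rot"],s["width"])
E
```

```text
scene {'fx': 420.92298736258664, 'fy': 420.92298736258664, 'cx': 276.34785153078207, 'cy': 210.20325785664784, 'eye': array([ 0.98638741, -0.18457795,  0.98783411]), 'orientation': array([-2.34612522, -1.20218779,  0.34509042])}
side {'fx': 504.24540560607716, 'fy': 504.24540560607716, 'cx': 283.1970774614352, 'cy': 210.40065436626688, 'eye': array([ 0.22103822, -0.46858505,  0.84953598]), 'orientation': array([-2.31377935,  0.70494148, -0.25273539])}
{'fx': 314.3224583740088, 'fy': 314.3224583740088, 'cx': 279.1229467771517, 'cy': 209.8817991133779, 'T_tool_cam': array([[ 2.90104033e-04, -9.45533268e-01, -3.25525351e-01,
         8.36477154e-02],
       [ 9.99999783e-01,  8.15653236e-05,  6.54269298e-04,
         3.75375760e-05],
       [-5.92081808e-04, -3.25525470e-01,  9.45533087e-01,
        -1.42318942e-01],
       [ 0.00000000e+00,  0.00000000e+00,  0.00000000e+00,
         1.00000000e+00]])}
0.1 [ 0.23238646 -0.63302512  0.23007426] [-3.09110073e+00 -5.49440632e-01  4.60148643e-04] 1.0019548965534872
```

View pics/scene0.png

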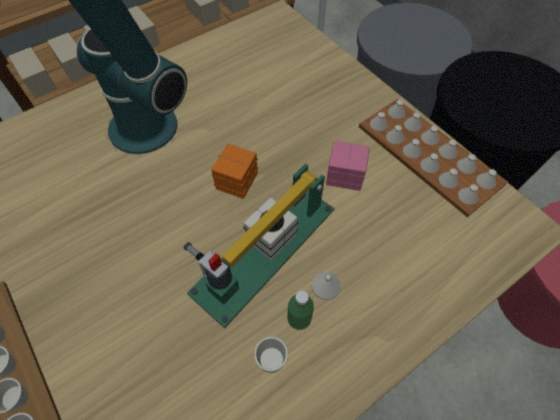

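View pics/side0.png

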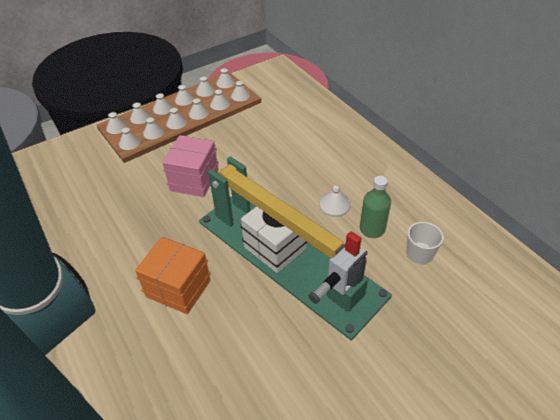

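The scene view shows one press: red paddle at (214,262), spring rod at (192,250), bed corners near (190,291), (224,320) and (335,209). The side view has the paddle at (353,243), the rod at (325,288), and bed corners near (350,332), (390,295) and (200,218). The orange and pink blocks are look-alikes of the mould. I'll enlarge the press and triangulate the paddle.

```bash
cat > h.py <<'E'
import cv2, numpy as np
from scipy.spatial.transform import Rotation as R
from workcell import camera_info
def proj(P,n):
    c=camera_info(n); p=(np.atleast_2d(P)-c["eye"])@R.from_rotvec(c["orientation"]).as_matrix()
    return np.c_[c["fx"]*p[:,0]/p[:,2]+c["cx"], c["fy"]*p[:,1]/p[:,2]+c["cy"]]
def red(im):
    h=cv2.cvtColor(im,cv2.COLOR_RGB2HSV); m=(((h[...,0]<6)|(h[...,0]>174))&(h[...,1]>170)&(h[...,2]>70)).astype(np.uint8)
    return m
E
python3 - <<'E'
from h import *
from scipy.optimize import least_squares
a=cv2.imread("pics/scene0.png"); b=cv2.imread("pics/side0.png")
px={}
for n,im,(x,y,w,h) in (("scene",a,(185,235,60,60)),("side",b,(330,220,50,60))):
    m=red(im[:,:,::-1].copy())[y:y+h,x:x+w]; v,u=np.nonzero(m); px[n]=np.array([u.mean()+x,v.mean()+y]); print(n,len(u),px[n],u.min()+x,u.max()+x,v.min()+y,v.max()+y)
r=least_squares(lambda P:np.r_[proj(P,"scene")[0]-px["scene"],proj(P,"side")[0]-px["side"]],[.6,-.2,.18]); print(r.x,r.fun)
A=cv2.resize(a[160:330,175:345],(400,400),interpolation=cv2.INTER_CUBIC); B=cv2.resize(b[150:345,190:400],None,fx=1.9,fy=1.9,interpolation=cv2.INTER_CUBIC)
o=np.zeros((400,800,3),np.uint8); o[:,:400]=A; o[:B.shape[0],400:400+B.shape[1]]=B[:400,:400]
cv2.imwrite("pics/crop1.png",o)
E
```

```text
scene 99 [214.19191919 261.        ] 209 219 254 269
side 261 [352.5862069  243.08429119] 345 360 232 255
[ 0.60720594 -0.08052508  0.17586614] [-0.32212808  0.5578588  -0.42646611 -0.30374221]
```

View pics/crop1.png

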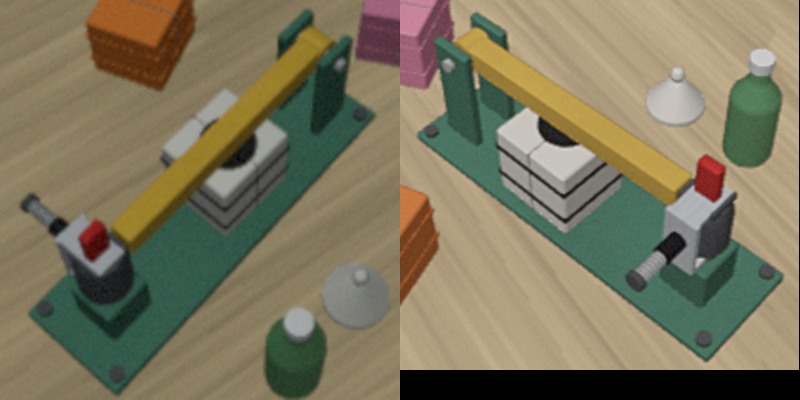

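The crop shows the yellow beam, the white mould with two dark bands under it, and the red paddle with its spring rod on the robot's side. The paddle triangulates to a height of 0.176 m, as specified. Next I'll fit the press pose from the bed corners and the paddle.

Run:
```python
from h import *
from scipy.optimize import least_squares
from workcell import bot
C={"scene":[((-65,-215,11),(187.7,293.9)),((65,-215,11),(225.2,326.6)),((65,215,11),(334,208.5)),((0,-150,176),(214.2,261.3))],
"side":[((-65,-215,11),(351.6,339)),((65,-215,11),(390.5,295.8)),((-65,215,11),(199.5,221)),((0,-150,176),(352.6,243.1))]}
def W(q,p): return R.from_euler("z",q[2]).apply(np.array(p,float)/1000)+[q[0],q[1],0]
f=lambda q:np.concatenate([proj(W(q,[a for a,_ in C[n]]),n)-[b for _,b in C[n]] for n in C]).ravel()
r=min((least_squares(f,[.6,0,y0],loss="soft_l1") for y0 in(-.8,0,.8)),key=lambda r:r.cost); q=r.x
print(q,f(q).round(1).reshape(-1,2).tolist())
s=bot.read_state(); Rt=R.from_rotvec(s["tcp_rot"]); print("tool axes (cols) in world\n",Rt.as_matrix().round(3))
for n,p in dict(grip=(0,-150,176),hinge=(0,170,130)).items(): print(n,W(q,p).round(4))
print("press x",W(q,(1000,0,0))-W(q,(0,0,0)))
```

```text
[0.57270946 0.06500661 0.23710268] [[-2.7, -1.2], [-2.0, 0.9], [0.1, -0.6], [-0.3, 0.6], [-0.3, -0.2], [1.8, -2.0], [-2.4, -1.3], [0.0, -0.5]]
tool axes (cols) in world
 [[ 0.939  0.345 -0.001]
 [ 0.345 -0.939  0.002]
 [ 0.    -0.002 -1.   ]]
grip [ 0.6079 -0.0808  0.176 ]
hinge [0.5328 0.2303 0.13  ]
press x [0.9720226  0.23488736 0.        ]
```

The fit gives the press at (0.573, 0.065) with yaw 0.237 rad and the grip point at (0.608, -0.081, 0.176). It agrees with the triangulation. I'll move halfway to a hover above the paddle.

servo_tool(targets=[{"hand": -1,"x": 0.54,"y": -0.39,"z": -0.1,"roll": -0.25},{"hand": -1,"x": 0.54,"y": -0.39,"z": -0.1,"roll": -0.25},{"hand": -1,"x": 0.54,"y": -0.39,"z": -0.1,"roll": -0.25},{"hand": -1,"x": 0.54,"y": -0.39,"z": -0.1,"roll": -0.25},{"hand": -1,"x": 0.54,"y": -0.39,"z": -0.1,"roll": -0.25},{"hand": -1,"x": 0.54,"y": -0.39,"z": -0.1,"roll": -0.25},{"hand": -1,"x": 0.54,"y": -0.39,"z": -0.1,"roll": -0.25},{"hand": -1,"x": 0.54,"y": -0.39,"z": -0.1,"roll": -0.25},{"hand": -1,"x": 0.54,"y": -0.39,"z": -0.1,"roll": -0.25},{"hand": -1,"x": 0.54,"y": -0.39,"z": -0.1,"roll": -0.25}], grip_force=60)

```text
time: 0.93
tool_pos: [0.4202, -0.3556, 0.2816]
tcp_rot: [2.643, 1.697, 0.0]
wrist_force: [-0.1, 0.5, 0.5]
width: 0.998
grip_force: 0.0
```

```bash
cat > go.py <<'E'
import sys; from h import *; from workcell import bot
def togo(x,y,z,yaw=0.237):
    s=bot.read_state(); Rt=R.from_rotvec(s["tcp_rot"]); m=Rt.as_matrix()
    sh=m.T@(np.array([x,y,z])-s["tool_pos"])/.5
    a=np.arctan2(m[1,1],m[0,1]); roll=-(yaw-a)/np.pi
    print("t",s["time"],"tcp",s["tool_pos"].round(4),"shift",sh.round(4),"roll",round(roll,4),"F",s["wrist_force"].round(1),"w",round(s["width"],3),"q",s["q"].round(2))
    print(m.round(3).tolist())
if __name__=="__main__": togo(*map(float,sys.argv[1:]))
E
python3 go.py 0.608 -0.081 0.28
```

```text
t 0.9333 tcp [ 0.4202 -0.3556  0.2816] shift [0.6556 0.113  0.0033] roll -0.2121 F [-0.1  0.5  0.5] w 0.998 q [-0.75 -0.    1.81  0.    1.33 -0.32]
[[0.416, 0.909, 0.001], [0.909, -0.416, -0.0], [-0.0, 0.001, -1.0]]
```

servo_tool(targets=[{"hand": -1,"x": 0.655,"y": 0.113,"z": 0.0,"roll": -0.212},{"hand": -1,"x": 0.655,"y": 0.113,"z": 0.0,"roll": -0.212},{"hand": -1,"x": 0.655,"y": 0.113,"z": 0.0,"roll": -0.212},{"hand": -1,"x": 0.655,"y": 0.113,"z": 0.0,"roll": -0.212},{"hand": -1,"x": 0.655,"y": 0.113,"z": 0.0,"roll": -0.212},{"hand": -1,"x": 0.655,"y": 0.113,"z": 0.0,"roll": -0.212},{"hand": -1,"x": 0.655,"y": 0.113,"z": 0.0,"roll": -0.212},{"hand": -1,"x": 0.655,"y": 0.113,"z": 0.0,"roll": -0.212},{"hand": -1,"x": 0.655,"y": 0.113,"z": 0.0,"roll": -0.212},{"hand": -1,"x": 0.655,"y": 0.113,"z": 0.0,"roll": -0.212}])

```text
time: 1.77
tool_pos: [0.6081, -0.0838, 0.2799]
tcp_rot: [-1.945, -2.465, 0.003]
wrist_force: [0.7, -0.5, 0.1]
width: 1.0
grip_force: 0.0
```

Run:
```python
from h import *; from workcell import bot, read_camera
from go import togo
s=bot.read_state(); im=read_camera("wrist"); cv2.imwrite("pics/w1.png",im[:,:,::-1])
c=camera_info("wrist"); T=c["T_tool_cam"]; m=R.from_rotvec(s["tcp_rot"]).as_matrix()
def pw(P):
    p=T[:3,:3].T@(m.T@(np.array(P)-s["tool_pos"])-T[:3,3]); return np.array([c["fx"]*p[0]/p[2]+c["cx"],c["fy"]*p[1]/p[2]+c["cy"]])
def W(p,q=(.5727,.065,.2371)): return R.from_euler("z",q[2]).apply(np.array(p,float)/1000)+[q[0],q[1],0]
for n,p in dict(t1=(-7,-163,196),t2=(7,-163,196),t3=(7,-137,196),t4=(-7,-137,196),beamL=(-14,0,145),beamR=(14,0,145)).items(): print(n,pw(W(p)).round(1))
mk=red(im); v,u=np.nonzero(mk); print("red",len(u),u.min(),u.max(),v.min(),v.max())
togo(.608,-.081,.28)
```

```text
t1 [271.4 229.2]
t2 [289.4 229.2]
t3 [289.7 197.1]
t4 [271.1 197.2]
beamL [261.7   5.6]
beamR [298.5   5.5]
red 580 272 287 185 225
t 1.8167 tcp [ 0.6074 -0.085   0.2801] shift [0.0075 0.0029 0.0001] roll -0.0013 F [-0.4  0.6  0.3] w 0.996 q [-0.18  0.12  1.68 -0.    1.34 -0.41]
[[-0.231, 0.973, -0.002], [0.973, 0.231, -0.001], [-0.0, -0.002, -1.0]]
```

View pics/w1.png

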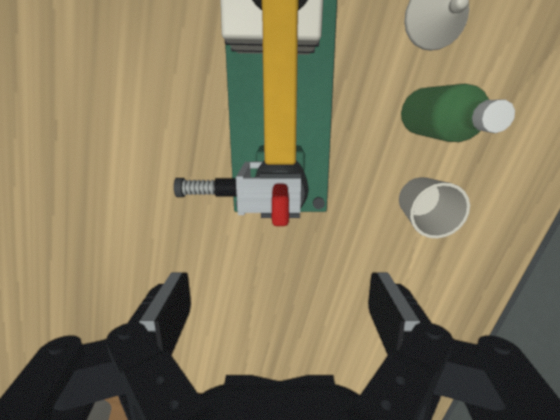

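The wrist view shows the paddle's top at about (280,212), within 2 px of the prediction, with the beam straight up the image and the rod to the left at (180,187). I'll go down and close.

servo_tool(targets=[{"hand": -1,"x": 0.009,"y": 0.002,"z": 0.05,"roll": 0},{"hand": -1,"x": 0.009,"y": 0.002,"z": 0.1,"roll": 0},{"hand": -1,"x": 0.009,"y": 0.002,"z": 0.14,"roll": 0},{"hand": -1,"x": 0.009,"y": 0.002,"z": 0.18,"roll": 0},{"hand": -1,"x": 0.009,"y": 0.002,"z": 0.21,"roll": 0},{"hand": -1,"x": 0.009,"y": 0.002,"z": 0.23,"roll": 0},{"hand": -1,"x": 0.009,"y": 0.002,"z": 0.24,"roll": 0},{"hand": -1,"x": 0.009,"y": 0.002,"z": 0.24,"roll": 0}])

```text
time: 2.48
tool_pos: [0.6064, -0.0809, 0.16]
tcp_rot: [-1.95, -2.461, 0.002]
wrist_force: [-0.3, 0.7, 0.4]
width: 1.0
grip_force: 0.0
```

servo_tool(targets=[{"hand": 1,"x": 0,"y": 0,"z": 0,"roll": 0},{"hand": 1,"x": 0,"y": 0,"z": 0,"roll": 0},{"hand": 1,"x": 0,"y": 0,"z": 0,"roll": 0},{"hand": 1,"x": 0,"y": 0,"z": 0,"roll": 0},{"hand": 1,"x": 0,"y": 0,"z": 0,"roll": 0},{"hand": 1,"x": 0,"y": 0,"z": 0,"roll": 0},{"hand": 1,"x": 0,"y": 0,"z": 0,"roll": 0},{"hand": 1,"x": 0,"y": 0,"z": 0,"roll": 0},{"hand": 1,"x": 0,"y": 0,"z": 0,"roll": 0},{"hand": 1,"x": 0,"y": 0,"z": 0,"roll": 0}], grip_force=60)

```text
time: 3.32
tool_pos: [0.6076, -0.0795, 0.162]
tcp_rot: [1.948, 2.464, -0.0]
wrist_force: [-3.4, 0.7, 5.1]
width: 0.152
grip_force: 59.4
```

```bash
python3 go.py 0.608 -0.081 0.16
python3 - <<'E'
from workcell import read_camera; import cv2
cv2.imwrite("pics/s2.png",cv2.resize(read_camera("side")[180:330,270:440,::-1],None,fx=3,fy=3))
E
```

```text
t 3.3167 tcp [ 0.6076 -0.0795  0.162 ] shift [-0.0031  0.      0.004 ] roll -0.0014 F [-3.4  0.7  5.1] w 0.152 q [-0.17  0.2   1.81 -0.    1.13 -0.4 ]
[[-0.231, 0.973, 0.0], [0.973, 0.231, -0.0], [-0.0, 0.0, -1.0]]
```

View pics/s2.png

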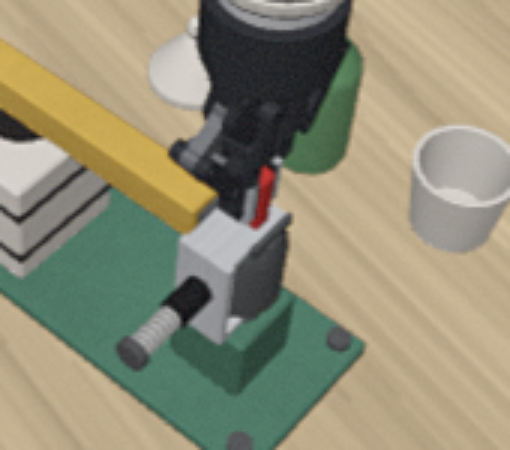

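The opening of about 13 mm matches the 14 mm paddle, with a 59 N grip. The fingers sit on both x faces of the paddle. Now I'll pull towards -x.

servo_tool(targets=[{"hand": 1,"x": 0,"y": -0.006,"z": 0,"roll": 0},{"hand": 1,"x": 0,"y": -0.012,"z": 0,"roll": 0},{"hand": 1,"x": 0,"y": -0.018,"z": 0,"roll": 0},{"hand": 1,"x": 0,"y": -0.024,"z": 0,"roll": 0},{"hand": 1,"x": 0,"y": -0.03,"z": 0,"roll": 0},{"hand": 1,"x": 0,"y": -0.035,"z": 0,"roll": 0},{"hand": 1,"x": 0,"y": -0.038,"z": 0,"roll": 0},{"hand": 1,"x": 0,"y": -0.041,"z": 0,"roll": 0},{"hand": 1,"x": 0,"y": -0.041,"z": 0,"roll": 0},{"hand": 1,"x": 0,"y": -0.041,"z": 0,"roll": 0}])

```text
time: 4.2
tool_pos: [0.5907, -0.0836, 0.162]
tcp_rot: [1.946, 2.46, 0.008]
wrist_force: [9.2, 3.2, -1.2]
width: 0.157
grip_force: 58.6
```

```bash
python3 go.py 0.5866 -0.0862 0.162
python3 - <<'E'
from workcell import bot; s=bot.read_state(); print(s["grip_force"],s["wrist_force"]@[.972,.235,0])
E
```

```text
t 4.2 tcp [ 0.5907 -0.0836  0.162 ] shift [-0.0032 -0.0091 -0.0001] roll -0.0015 F [ 9.2  3.2 -1.2] w 0.157 q [-0.18  0.17  1.85  0.    1.11 -0.42]
[[-0.23, 0.973, 0.007], [0.973, 0.23, 0.001], [-0.001, 0.007, -1.0]]
58.589619398117065 9.67719174296326
```

Travel is about 18 mm, judged from both force and position. I'll pull on to the stop.

servo_tool(targets=[{"hand": 1,"x": 0,"y": -0.004,"z": 0,"roll": 0},{"hand": 1,"x": 0,"y": -0.008,"z": 0,"roll": 0},{"hand": 1,"x": 0,"y": -0.012,"z": 0,"roll": 0},{"hand": 1,"x": 0,"y": -0.014,"z": 0,"roll": 0},{"hand": 1,"x": 0,"y": -0.014,"z": 0,"roll": 0},{"hand": 1,"x": 0,"y": -0.014,"z": 0,"roll": 0}])

```text
time: 4.7
tool_pos: [0.5858, -0.0848, 0.1621]
tcp_rot: [1.944, 2.458, 0.012]
wrist_force: [15.5, 4.8, -5.2]
width: 0.157
grip_force: 58.6
```

```bash
python3 go.py 0.5866 -0.0862 0.162
python3 - <<'E'
from workcell import bot; s=bot.read_state(); print(s["grip_force"],s["wrist_force"]@[.972,.235,0],(s["tool_pos"]-[.6076,-.0795,.162])@[.972,.235,0])
E
```

```text
t 4.7 tcp [ 0.5858 -0.0848  0.1621] shift [-0.0032  0.0009  0.0001] roll -0.0015 F [15.5  4.8 -5.2] w 0.157 q [-0.19  0.15  1.87  0.    1.11 -0.42]
[[-0.23, 0.973, 0.011], [0.973, 0.23, 0.001], [-0.001, 0.011, -1.0]]
58.63538861274719 16.138875513471767 -0.022432972109076754
```

The TCP has moved 22.4 mm and the force is 16 N, more than the spring's 11 N at the stop, so the latch is at its stop. Next is the first half of the lift, along the arc about the hinge.

servo_tool(targets=[{"hand": 1,"x": 0.002,"y": 0,"z": -0.01,"roll": 0},{"hand": 1,"x": 0.003,"y": 0,"z": -0.019,"roll": 0},{"hand": 1,"x": 0.005,"y": 0,"z": -0.029,"roll": 0},{"hand": 1,"x": 0.007,"y": 0,"z": -0.038,"roll": 0},{"hand": 1,"x": 0.009,"y": 0,"z": -0.048,"roll": 0},{"hand": 1,"x": 0.012,"y": 0,"z": -0.057,"roll": 0},{"hand": 1,"x": 0.014,"y": 0,"z": -0.066,"roll": 0},{"hand": 1,"x": 0.017,"y": 0,"z": -0.076,"roll": 0},{"hand": 1,"x": 0.02,"y": 0,"z": -0.085,"roll": 0},{"hand": 1,"x": 0.022,"y": 0,"z": -0.094,"roll": 0}])

```text
time: 5.53
tool_pos: [0.5832, -0.0743, 0.2085]
tcp_rot: [1.943, 2.458, 0.011]
wrist_force: [16.7, 4.2, -8.1]
width: 0.156
grip_force: 58.4
```

```bash
cat > st.py <<'E'
from workcell import bot; import numpy as np
s=bot.read_state(); d=s["tool_pos"]-[.5858,-.0848,.1621]
print(s["time"],"dx,dy,dz press mm",(np.array([d@[.972,.235,0],d@[-.235,.972,0],d[2]])*1e3).round(1),"F press",(s["wrist_force"]@np.array([[.972,-.235,0],[.235,.972,0],[0,0,1]])).round(1),s["grip_force"],s["width"])
E
python3 st.py
python3 - <<'E'
from workcell import read_camera; import cv2
cv2.imwrite("pics/s3.png",cv2.resize(read_camera("side")[120:340,190:440,::-1],None,fx=2.4,fy=2.4))
E
```

```text
5.5333 dx,dy,dz press mm [-0.  10.9 46.4] F press [17.2  0.2 -8.1] 58.37315261363983 0.15553687922127515
```

View pics/s3.png

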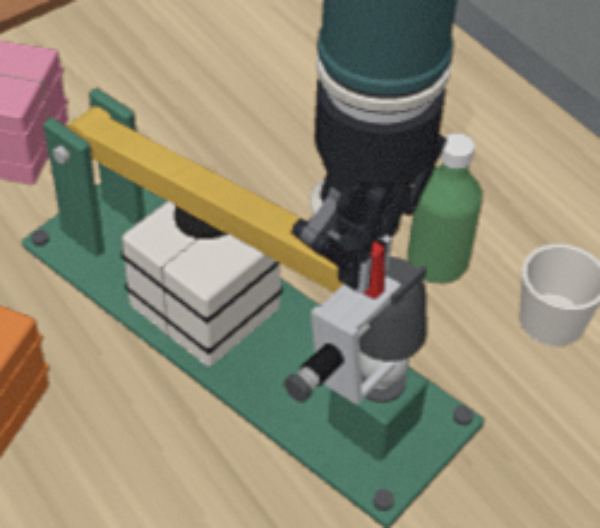

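The beam is rising: the socket has cleared the ball at (385,370), the rod is drawn out at (300,385), and the paddle is still held with the mould standing in place. Second half of the lift follows.

servo_tool(targets=[{"hand": 1,"x": 0.003,"y": 0,"z": -0.009,"roll": 0},{"hand": 1,"x": 0.006,"y": 0,"z": -0.018,"roll": 0},{"hand": 1,"x": 0.01,"y": 0,"z": -0.028,"roll": 0},{"hand": 1,"x": 0.013,"y": 0,"z": -0.037,"roll": 0},{"hand": 1,"x": 0.017,"y": 0,"z": -0.046,"roll": 0},{"hand": 1,"x": 0.02,"y": 0,"z": -0.055,"roll": 0},{"hand": 1,"x": 0.024,"y": 0,"z": -0.064,"roll": 0},{"hand": 1,"x": 0.028,"y": 0,"z": -0.073,"roll": 0},{"hand": 1,"x": 0.033,"y": 0,"z": -0.083,"roll": 0},{"hand": 1,"x": 0.041,"y": 0,"z": -0.1,"roll": 0}])

```text
time: 6.42
tool_pos: [0.5785, -0.0547, 0.2575]
tcp_rot: [1.943, 2.458, 0.011]
wrist_force: [18.8, 3.0, -7.8]
width: 0.155
grip_force: 58.4
```

servo_tool(targets=[{"hand": 1,"x": 0,"y": 0,"z": 0,"roll": 0},{"hand": 1,"x": 0,"y": 0,"z": 0,"roll": 0},{"hand": 1,"x": 0,"y": 0,"z": 0,"roll": 0},{"hand": 1,"x": 0,"y": 0,"z": 0,"roll": 0},{"hand": 1,"x": 0,"y": 0,"z": 0,"roll": 0},{"hand": 1,"x": 0,"y": 0,"z": 0,"roll": 0}])

```text
time: 6.92
tool_pos: [0.5784, -0.0542, 0.2582]
tcp_rot: [1.943, 2.459, 0.012]
wrist_force: [16.0, 3.5, -6.1]
width: 0.157
grip_force: 58.9
```

```bash
python3 st.py
python3 - <<'E'
from workcell import read_camera; import cv2
cv2.imwrite("pics/s4.png",cv2.resize(read_camera("side")[100:340,190:440,::-1],None,fx=2.4,fy=2.4))
E
python3 st.py
```

```text
6.9167 dx,dy,dz press mm [-0.  31.5 96.1] F press [16.3 -0.3 -6.1] 58.89348864555359 0.15658532431531216
6.9667 dx,dy,dz press mm [ 0.  31.4 96.1] F press [17.4 -0.1 -6.1] 58.89315962791443 0.15407882871731446
```

View pics/s4.png

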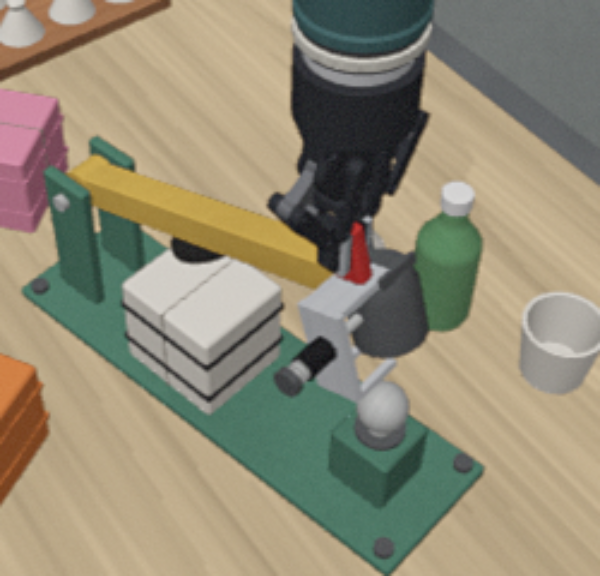

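The socket is well clear of the ball at (382,405), the latch is still drawn, and the mould, cup, lid and bottle haven't moved. A TCP shift of 31 mm across and 96 mm up corresponds to a beam angle of about 0.313 rad, so the socket is about 100 mm above the ball and steady. Handing in.

```bash
python3 -c "
from workcell import ticket; print(ticket.finish_job())"
```

```text
the job is handed in; nothing more can be done
None
```

I pulled the latch to its stop, then raised the beam and handed the job in at about 7 s with the fingers still holding it, the socket about 10 cm above the ball; the mould, cup, lid and bottle were left where they stood.

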